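# Hold the drying tote's gate wide

### The arm

A 6-joint arm with a two-finger parallel gripper is mounted at the origin on the work surface. World frame = base frame: x ahead of the robot, y to its left, z up, the work surface at z = 0. Lengths are in m, angles in rad, forces in N, time in s.
With the tool pointing down it reaches from about 0.3 to 0.775 m from the base axis. Payload 14.6 kg.
Tool frame: the origin (TCP) lies between the finger pads; the fingertips stand 19 mm ahead of it and the grasp point (between the pads) is the TCP; z points along the fingers, y is the direction in which the jaws open and shut (so a half turn about z gives the same grasp; the last joint's range is limited). The gripper opens to 94 mm and grips with 3 to 60 N. Pads are 16 mm wide; open, the fingers measure 119 mm over their backs; the gripper's body (75 mm by 177 mm) begins 78 mm behind the grasp point.
Start: joints at [1.233, 0.3, 1.521, -0, 1.321, -0.067], TCP at [0.147, 0.53, 0.224] pointing down, gripper open.
Joint ranges: [-3.03, 3.03], [-0.79, 2.21], [0.23, 2.52], [-1.04, 4.18], [0, 3.07], [-2.55, 2.55]. Speed limits (rad/s): [2.22, 2.22, 2.57, 3.14, 3.14, 3.14].

### API

Orientations are given as [roll, pitch, yaw] about the fixed x, y, z axes, in that order (R = Rz(yaw) Ry(pitch) Rx(roll)).
In Python, from station import telemetry, vision, ctrl gives the robot as it stands. The module is installed in compiled form; this text tells all that it offers.
- The arm moves only by the shell command python3 -m creep 'ROWS' [FORCE]. ROWS is JSON, a list of rows, each a list of 3 entries, a list of its own where there are three numbers: the shift along the tool's x, y, z in units of 50 mm (1.0 is 50 mm), then the turn about the tool's z in units of 8 degrees (1.0 is 8 degrees), then the opening, from 0 (shut) to 1 (fully open). In form: [[[tx, ty, tz], twist, gripper], ...]. A call has 1 to 12 rows; each row is the pose to reach, as a shift and turn from the pose commanded when the call began, along the tool's axes at that moment; what a row does not reach only later rows make up. A row lasts 1/10 s, in which the tool goes at most 50 mm and 8.59 degrees, less where a joint would pass 70% of its speed; a pose out of reach is approached as far as the arm can. A call with a gripper value outside its range is refused whole. The fingers move at their own pace and stop on an object; FORCE is the grip in N (left out, the last holds). Time passes only in rows, so rows that repeat a pose let the fingers close. It gives the time, the measured TCP pose, the force and the opening at its end, in the units of the state.
- telemetry.get_obs(): the state, without advancing time (a new reading comes with each control period).
- vision.camera(name): name is "scene" or "top" or "wrist"; returns a dict with "img" (384x512x3 uint8, red, green, blue), "depth" (384x512 float32, m along the optical axis (not along the pixel's ray), 0 where there is no reading), "vertical_fov" (degrees; the focal length in pixels is half the picture's height over the tangent of half this angle, whatever the lens; pixels are square), "cx", "cy" (the principal point, pixels), "extrinsics" (4x4, takes a point from camera to world coordinates); the wrist camera has in their place "hand_eye" (4x4, takes a point from camera to tool coordinates, whose origin is the TCP and whose axes are the flange's). Camera axes: x right, y down, z forward; pixel columns grow to the right and rows downward; lengths in m; the calibration is good to about 2 mm. A picture is of the moment at which its call begins: read the wrist's pose just before it.
- ctrl.hand_in(): hands the job in, once; it reports no verdict.
The state is a dict: "time_s": time; "qpos": joint angles; "joint_vel": joint speeds; "tau": joint torques, N m; "ee_pos": TCP position; "eef_rot": TCP orientation; "force": force on the tool from outside, world axes, zero at the start; "moment": the same for the moment, N m; "grip_width": finger opening in m.
Only numpy, scipy, OpenCV 4.12 (cv2) and the standard library are available. Lean on these libraries where they do the work, as an engineer would, in place of code of your own. Each camera call takes 0.05 s, during which the arm holds its last target.

### The job

A colleague across the bench is about to draw the trays of seaweed specimens out of the drying tote, so open its barred gate and hold it for them. First squeeze the transit bolt's sliding tab all the way to its fixed lug, so that the bolt is drawn and stays drawn; then squeeze the gate's own sprung latch and swing the gate out, past its detent, until it stands square to the front of the tote. The gate has a closing spring, so finish with the gripper still holding it wide open and still, and leave the glassware and tools around the tote where they stand.

Things in the scene. Friction and masses are not known exactly. Their poses are not given: they have to be found in the camera images.
- tote: Specimen drying tote: lidded grey plastic box, 200 (its x) by 300 (its y), lid top 177 high, fixed to the bench; origin at the centre of its underside, z up. Its gated front faces its own -x (front face 104 from the origin), roughly away from the robot and to its left. Along the front from the -y to the +y end: hinge with detent, gate (165 wide, top edge 145 high), bolt.
- bolt_tab (a point): Transit bolt's sliding tab, beside the gate: upright dark paddle 10 thick (tote y), 20 wide (tote x), free from 134 to 180 high on an arm (122 to 134 high) that runs back to the front. Point: its centre line, 160 high, 53 in front of the front face and 52 clear of the lid. Push it along tote +y to the lug to draw the bolt. 57 of free space on its other side, then the latch trigger.
- bolt_lug (a point): The bolt's fixed lug, a paddle like the bolt tab, in line with it; point on its centre line, 160 high. 45 between the two centres at the start (55 over both outer faces), 27 when the bolt is fully drawn (37 over both outer faces). The lug does not move and is 157.5 from the latch grip while the gate is shut; free space beyond it.
- bolt (a joint): The bolt's slide in m: 0 shut, 0.018 fully drawn against its stop. It frees the gate from 0.014. No spring: about 2.5 N of friction, and it stays where it is left. Starts at 0 to 0.002.
- latch_grip (a point): Fixed grip of the gate's latch, a paddle like the bolt tab; point on its centre line, 160 high. It rides on the gate, 92.5 from the hinge line along the gate and 45 out from the hinge line on the gate's outer face. With the gate shut it is in line with the bolt's paddles.
- latch_trigger (a point): Sprung trigger of the gate's latch, a paddle like the bolt tab; point on its centre line, 160 high. Rides on the gate, 45 further from the hinge than the fixed grip (55 over both outer faces); 30 when fully squeezed (40 over both outer faces). Squeezing it towards the grip, which is towards the hinge, withdraws the latch tongue.
- latch (a joint): The latch trigger's slide in m: 0 sprung out, 0.015 fully squeezed against its stop. It frees the gate from 0.010. Spring: about 2.5 N at 0 to 7 N at 0.015; it springs back when let go. If the gate falls nearly shut with the trigger loose, the tongue rests on its strike and the gate stands ajar until the latch is squeezed again.
- gate_hinge (a point): Point on the gate's upright hinge line, 160 above the bench, at the tote's -y end, 8 in front of the front face.
- gate (a joint): Gate's angle in rad: 0 shut, pi/2 square to the front, 1.85 at its stop. Opens outwards, counter-clockwise from above, about gate_hinge. A closing spring (0.06 Nm at 0, 0.15 Nm at the stop) always pulls it shut. The detent by the hinge resists with up to 0.35 Nm more from 0.4 to 0.75 rad and is passed by 1.1; let go beyond it, the gate falls back to rest near 1.05. Mass about 0.4 kg.
- petri_stack: Bystander: stack of three round dishes, 88 diameter, 45 high, loose on the bench in front of the bolt; origin at the centre of its underside.
- specimen_jar: Bystander: glass jar with a black cap, 60 diameter, 75 high, loose on the bench in front of the hinge end, clear of the gate's sweep; origin at the centre of its underside.
- beaker: Bystander: glass beaker, 68 diameter, 90 high, loose beside the bolt end of the tote; origin at the centre of its underside.
- reagent_bottle: Bystander: brown glass bottle, 90 diameter, 205 high; origin at the centre of its underside.
- wash_bottle: Bystander: white plastic bottle with a spout, 74 diameter, 205 high; origin at the centre of its underside.
- forceps: Bystander: steel forceps, 140 long, 8 high, lying on the bench; origin at the centre of the underside.

How it is judged:
On the way, in this order (a step that is already met when the one before it is completed fails the run):
1. the transit bolt is drawn while the gate is still shut (value of joint bolt above 0.0145 m and value of joint gate below 0.05 rad), for 0.2 s.
2. then the gate's latch is squeezed, bolt still drawn (value of joint latch above 0.0105 m and value of joint bolt above 0.0145 m), for 0.1 s.
3. then the gate has swung past its detent (value of joint gate above 1.2 rad), for 0.1 s.
At the end, for the whole second after the job is handed in: The gate stands square to the tote's front or further (at least 1.43 rad, 82 degrees), still (within 0.1 rad/s), held there by the gripper's fingers (at least 0.5 N on the gate or its latch) and not leaning on the jar or the dishes; the transit bolt is drawn (at least 14.5 mm) (value of joint gate above 1.43 rad and velocity of joint gate between -0.1 and 0.1 rad/s and contact force between the fingers and gate above 0.5 N and value of joint bolt above 0.0145 m and contact force between gate and specimen_jar below 0.1 N and contact force between gate and petri_stack below 0.1 N); the arm keeps its last pose, push and grip.
It fails at once if a bystander is shoved out of its place (over 20 mm) (distance of any of petri_stack, specimen_jar, beaker, reagent_bottle, wash_bottle, forceps from where it was at the start of the episode above 0.02 m).
It also fails if it takes over 40 s, if anything falls off the work surface, if the arm or the gripper's body presses on something with over 40 N, if the wrist force passes 120 N, or if a joint passes its speed limit or range.

## Working session

There is one attempt and no reset: what is moved stays moved. The work goes in short steps, Python scripts to look and compute and a shell command to move; the robot and the scene stay as the last step left them, time stands still between calls to the robot, and variables do not carry over. Pictures are saved under pics/ and viewed, and the job is handed in when it is done.

```bash
mkdir -p pics; ls; python3 - <<'E'
from station import telemetry, vision
import cv2,numpy as np
print(telemetry.get_obs())
for n in("scene","top","wrist"):
    c=vision.camera(n); cv2.imwrite(f"pics/{n}0.png",c["img"][:,:,::-1]); np.savez(f"{n}0.npz",**c)
    print(n,c["vertical_fov"],c["cx"],c["cy"],c.get("extrinsics",c.get("hand_eye")))
E
```

```text
pics
{'time_s': 0.0, 'qpos': array([ 1.23340139e+00,  3.00483954e-01,  1.52156559e+00, -1.31564989e-05,
        1.32069795e+00, -6.66144001e-02]), 'joint_vel': array([-0.00112394, -0.00030628,  0.00037098,  0.0006639 ,  0.00015751,
        0.00090173]), 'tau': array([ 2.68222779e-03, -5.31811595e+01, -3.52730584e+01,  7.09373178e-02,
        2.44394486e-02, -8.52377752e-05]), 'ee_pos': array([0.1470517 , 0.52973367, 0.22388582]), 'eef_rot': array([-3.14043953e+00, -6.41567795e-05,  2.87081535e+00]), 'force': array([ 0.42822407, -0.5593736 , -0.03798044]), 'moment': array([0.01086004, 0.041915  , 0.00297488]), 'grip_width': 0.09417000866782248}
scene 45.25826247230965 257.38576315624266 194.0008369117427 [[ 0.21671903  0.83055127 -0.51304723  1.27161527]
 [ 0.97623311 -0.18509464  0.11273368 -0.17300757]
 [-0.00133119 -0.52528523 -0.85092518  1.33064599]
 [ 0.          0.          0.          1.        ]]
top 51.25776494387347 255.47207472806969 186.83905524200912 [[-0.02669967 -0.98526916  0.16891361  0.32923702]
 [-0.99961088  0.02494986 -0.01247352  0.01698059]
 [ 0.0080754  -0.16918092 -0.98555193  1.24217   ]
 [ 0.          0.          0.          1.        ]]
wrist 61.08851892641319 260.68020266354 188.52728960447874 [[ 1.83686260e-04 -9.61228299e-01 -2.75753738e-01  7.95951466e-02]
 [ 9.99999266e-01 -1.53726503e-04  1.20198694e-03  2.79258026e-04]
 [-1.19777451e-03 -2.75753756e-01  9.61227565e-01 -1.59231137e-01]
 [ 0.00000000e+00  0.00000000e+00  0.00000000e+00  1.00000000e+00]]
```

View pics/scene0.png

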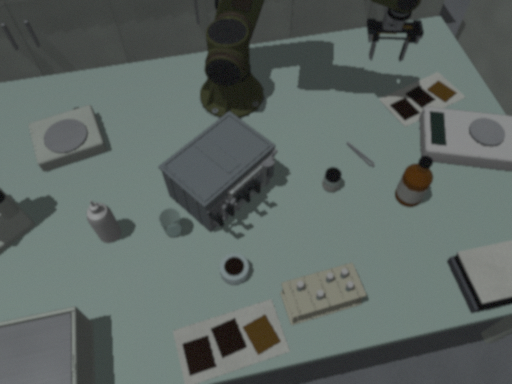

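View pics/top0.png

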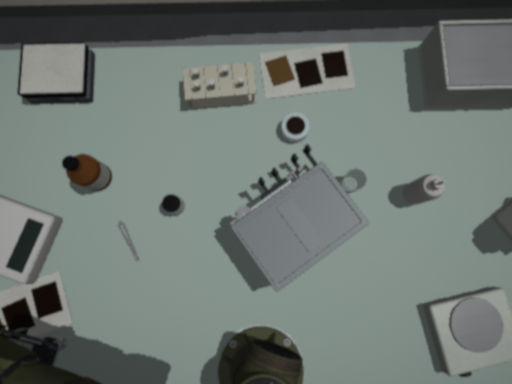

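View pics/wrist0.png

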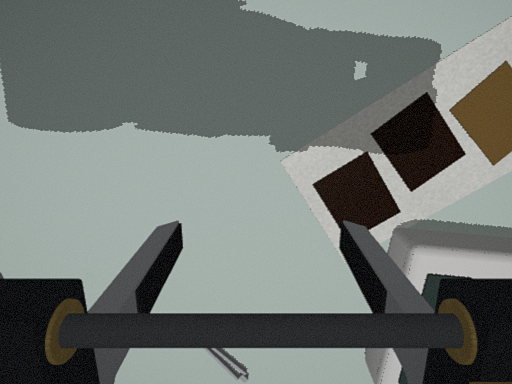

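The top view shows four dark paddles in a line at roughly (262,183), (275,173), (295,160) and (308,150), next to the grey lid. The brown bottle, jar, dishes, beaker and wash bottle are all around it. Next I'll measure them with depth.

```bash
cat > h.py <<'E'
import numpy as np
def cloud(c,step=1,T=None):
    d=c["depth"]; f=d.shape[0]/2/np.tan(np.radians(float(c["vertical_fov"]))/2)
    v,u=np.mgrid[:d.shape[0],:d.shape[1]]
    P=np.stack([(u-float(c["cx"]))*d/f,(v-float(c["cy"]))*d/f,d,np.ones_like(d)],-1)
    E=c["extrinsics"] if T is None else T
    W=(P@np.asarray(E).T)[...,:3]; W[d==0]=np.nan
    return W
E
python3 - <<'E'
from h import *
import cv2
c=dict(np.load("top0.npz")); W=cloud(c); im=c["img"].astype(int)
cv2.imwrite("pics/topc.png",cv2.resize(c["img"][80:310,200:400,::-1],None,fx=3.5,fy=2.6,interpolation=cv2.INTER_CUBIC))
# lid: z 0.165-0.19
roi=np.zeros(W.shape[:2],bool); roi[120:300,215:380]=1
m=(roi&(abs(W[...,2]-.177)<.008)).astype(np.uint8)
n,l,s,cc=cv2.connectedComponentsWithStats(m)
k=1+np.argmax(s[1:,4]); print("lid px",s[k],np.nanmean(W[l==k],0))
pts=W[l==k][:,:2].astype(np.float32)
r=cv2.minAreaRect(pts); print("lid rect",r, cv2.boxPoints(r))
dark=(im.max(2)<50)&roi&(W[...,2]>.14)
n,l,s,cc=cv2.connectedComponentsWithStats(dark.astype(np.uint8))
for i in range(1,n):
    if s[i,4]>3: print(s[i],cc[i],np.nanmean(W[l==i],0),np.nanmax(W[l==i][:,2]))
E
```

```text
lid px [ 231  161  138  131 9087] [ 0.40604725 -0.11029987  0.17595615]
lid rect ((0.4086887836456299, -0.11197851598262787), (0.21035225689411163, 0.31035685539245605), 34.179962158203125) [[ 0.23450066 -0.04269028]
 [ 0.4088573  -0.2994414 ]
 [ 0.5828769  -0.18126675]
 [ 0.40852028  0.07548437]]
[304 146   5   8  27] [306.59259259 149.51851852] [ 0.61554789 -0.14152789  0.16434456] 0.18046252779617244
[292 156   4   7  22] [293.63636364 158.90909091] [ 0.58989369 -0.10445738  0.16334312] 0.18399651095609815
[272 170   5   7  22] [274.31818182 172.81818182] [ 0.55129967 -0.04938033  0.16640345] 0.18404321728517958
[259 179   5   7  21] [261.0952381 182.0952381] [ 0.52625991 -0.01233174  0.16681885] 0.1837206667738005
```

View pics/topc.png

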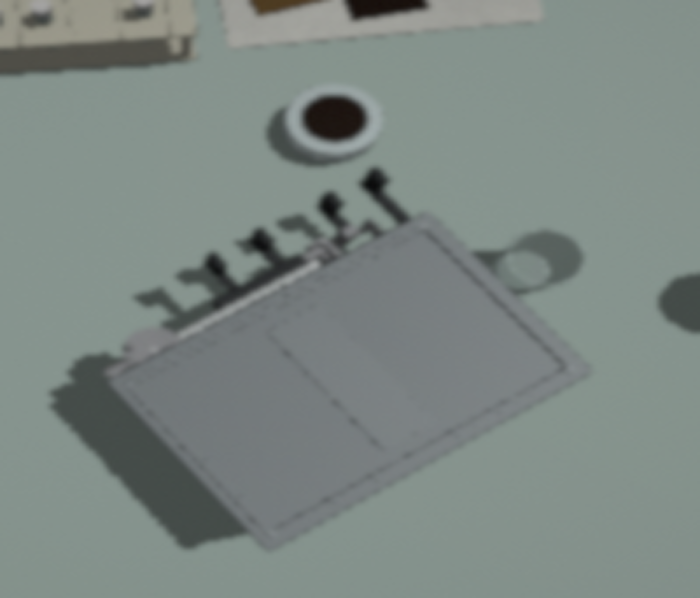

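```bash
cat >> h.py <<'E'
from scipy.spatial.transform import Rotation as Ro
from station import telemetry
def pose():
    o=telemetry.get_obs(); return np.array(o["ee_pos"]),Ro.from_euler("xyz",o["eef_rot"]),o
def plan(p,yaw_deg=None):
    a,R,o=pose(); d=R.inv().apply(np.array(p)-a)/.05
    y=np.degrees(o["eef_rot"][2]); t=None if yaw_deg is None else -((yaw_deg-y+180)%360-180)/8
    print("shift",d.round(3),"twist",t,"yaw",y,"t",o["time_s"])
E
python3 - <<'E'
from h import *
c=dict(np.load("top0.npz")); W=cloud(c)
# bystanders heights sanity
for n,(u,v) in dict(bottle=(85,165),jar=(171,203),petri=(294,126),wash=(433,185),beaker=(350,184)).items(): print(n,W[v,u].round(3))
plan([.608,-.13,.28],34.2)
E
```

```text
bottle [0.588 0.472 0.159]
jar [0.488 0.251 0.075]
petri [ 0.724 -0.124  0.044]
wash [ 0.506 -0.481  0.17 ]
beaker [ 0.543 -0.297  0.002]
shift [-12.413 -10.25   -1.112] twist 16.285313356122607 yaw 164.48250684898085 t 0.15
```

```bash
python3 -m creep '[[[0,0,-0.6],0.5,1],[[-0.4,-0.3,-1.1],1.2,1],[[-1.0,-0.8,-1.1],2.0,1],[[-1.6,-1.3,-1.1],2.8,1],[[-2.2,-1.8,-1.1],3.6,1],[[-2.8,-2.3,-1.1],4.4,1],[[-3.4,-2.8,-1.1],5.2,1],[[-4.0,-3.3,-1.1],6.0,1],[[-4.6,-3.8,-1.1],6.7,1],[[-5.2,-4.3,-1.1],7.4,1],[[-5.7,-4.7,-1.1],7.9,1],[[-6.2,-5.1,-1.1],8.1,1]]'; python3 -c "
from h import *
plan([.608,-.13,.28],34.2)"
```

```text
time_s: 1.35
ee_pos: [0.3782, 0.1999, 0.2794]
eef_rot: [3.142, 0.0, 1.737]
force: [1.3, -0.4, -0.3]
grip_width: 0.094
shift [-7.267  3.443 -0.011] twist 8.163401396621776 yaw 99.50721117297421 t 1.35
```

```bash
python3 -m creep '[[[-0.5,0.2,0],0.6,1],[[-1.1,0.5,0],1.2,1],[[-1.8,0.8,0],2.0,1],[[-2.5,1.2,0],2.8,1],[[-3.2,1.5,0],3.6,1],[[-3.9,1.8,0],4.4,1],[[-4.6,2.2,0],5.2,1],[[-5.3,2.5,0],6.0,1],[[-6.0,2.8,0],6.8,1],[[-6.6,3.1,0],7.5,1],[[-7.0,3.3,0],8.0,1],[[-7.25,3.45,0],8.15,1]]'; python3 -m creep '[[[0,0,0],0,1]]'; python3 - <<'E'
from h import *
from station import vision
import cv2
a,R,o=pose(); print(a,o["eef_rot"],o["qpos"])
c=vision.camera("wrist"); cv2.imwrite("pics/w1.png",c["img"][:,:,::-1])
T=np.eye(4);T[:3,:3]=R.as_matrix();T[:3,3]=a
np.savez("w1.npz",T=T@c["hand_eye"],**c)
E
```

```text
time_s: 2.55
ee_pos: [0.6091, -0.1286, 0.2787]
eef_rot: [-3.141, 0.001, 0.598]
force: [0.1, 0.8, -1.1]
grip_width: 0.0941
time_s: 2.65
ee_pos: [0.609, -0.1282, 0.2784]
eef_rot: [-3.141, 0.001, 0.6]
force: [-0.9, 1.0, -0.0]
grip_width: 0.0941
[ 0.60896752 -0.12818269  0.27839981] [-3.14060857e+00  9.57793630e-04  6.00153404e-01] [-2.66272600e-01  4.34766221e-01  1.21460857e+00 -9.28882091e-05
  1.49358797e+00  7.04378022e-01]
```

View pics/w1.png

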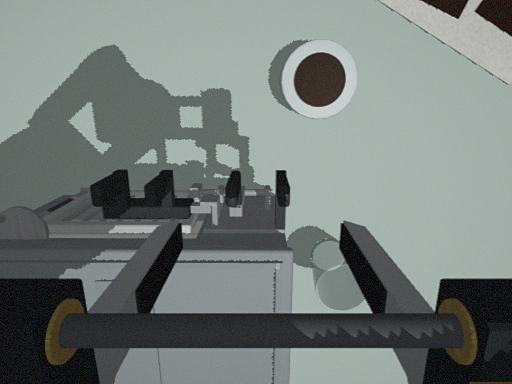

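The wrist view shows the four paddles at about (110,188) grip, (158,188) trigger, (233,187) tab and (283,187) lug. The dishes are ahead of them and the beaker is at lower right.

```bash
cat >> h.py <<'E'
def paddles(c,T,box):
    import cv2
    W=cloud(c,T=T); im=c["img"].astype(int); m=np.zeros(W.shape[:2],bool); r0,r1,c0,c1=box; m[r0:r1,c0:c1]=1
    m&=(im.max(2)<70)&(W[...,2]>.140)&(W[...,2]<.19)
    n,l,s,cc=cv2.connectedComponentsWithStats(m.astype(np.uint8))
    for i in range(1,n):
        if s[i,4]>40:
            P=W[l==i]; top=P[P[:,2]>P[:,2].max()-.012]
            print(s[i],"mean",P.mean(0).round(4),"top",P[:,2].max().round(4),"rect",[np.round(x,4) for x in cv2.minAreaRect((P[:,:2]*1000).astype(np.float32))])
E
python3 - <<'E'
from h import *
c=dict(np.load("w1.npz")); paddles(c,c["T"],(150,240,70,310))
E
```

```text
[ 90 174  32  33 723] mean [ 0.5349 -0.0157  0.166 ] top 0.1807 rect [array([532.5016, -14.8076]), array([19.9543,  9.7992]), np.float64(33.5154)]
[144 174  25  33 595] mean [ 0.5602 -0.0523  0.1674] top 0.1807 rect [array([557.4572, -51.4226]), array([20.1639, 10.163 ]), np.float64(33.1895)]
[225 174  15  33 402] mean [ 0.5984 -0.1063  0.1709] top 0.1803 rect [array([ 595.7979, -107.0473]), array([19.2908, 10.1198]), np.float64(33.8514)]
[276 174  14  33 359] mean [ 0.6224 -0.1416  0.1715] top 0.1807 rect [array([ 620.6256, -143.5515]), array([19.104 ,  9.2922]), np.float64(34.3494)]
```

```bash
python3 -c "
from h import *
plan([.613,-.1324,.161],34.4)"
```

```text
shift [0.017 0.138 2.353] twist 0.009962629711907312 yaw 34.479701037695264 t 2.7
```

```bash
python3 -m creep '[[[0,0.14,0.3],0,1],[[0,0.14,0.7],0,1],[[0,0.14,1.1],0,1],[[0,0.14,1.5],0,1],[[0,0.14,1.9],0,1],[[0,0.14,2.2],0,1],[[0,0.14,2.35],0,1],[[0,0.14,2.35],0,1]]'; python3 - <<'E'
from h import *
from station import vision
import cv2
plan([.613,-.1324,.161],34.4)
c=vision.camera("wrist"); cv2.imwrite("pics/w2.png",c["img"][:,:,::-1])
E
```

```text
time_s: 3.5
ee_pos: [0.6122, -0.1325, 0.161]
eef_rot: [-3.14, 0.001, 0.602]
force: [0.5, 0.2, -0.1]
grip_width: 0.0942
shift [ 0.015  0.007 -0.   ] twist 0.013157357640125156 yaw 34.505258861120986 t 3.5
```

View pics/w2.png

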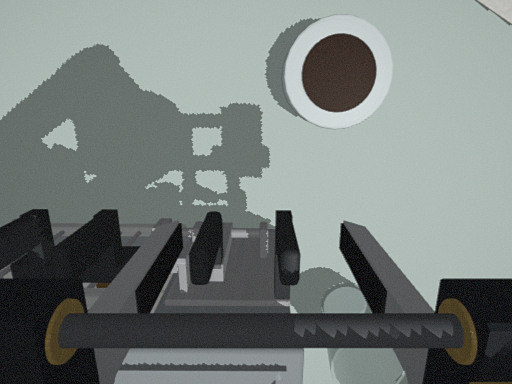

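The tab (205,250) and lug (288,250) are between the open fingers, so I'll squeeze.

```bash
python3 -m creep '[[[0,0,0],0,0.7],[[0,0,0],0,0.6],[[0,0,0],0,0.5],[[0,0,0],0,0.45],[[0,0,0],0,0.4],[[0,0,0],0,0.35],[[0,0,0],0,0.3],[[0,0,0],0,0.3],[[0,0,0],0,0.3],[[0,0,0],0,0.3]]' 15; python3 - <<'E'
from h import *
from station import vision
import cv2
a,R,o=pose();print(a,o["force"],o["grip_width"])
c=vision.camera("wrist"); cv2.imwrite("pics/w3.png",c["img"][:,:,::-1])
E
```

```text
time_s: 4.55
ee_pos: [0.6128, -0.1331, 0.162]
eef_rot: [3.141, -0.0, 0.602]
force: [4.1, -1.5, -0.2]
grip_width: 0.0371
[ 0.61284676 -0.1330855   0.16203063] [ 4.07800425 -1.466701   -0.15212925] 0.03710825084583108
```

View pics/w3.png

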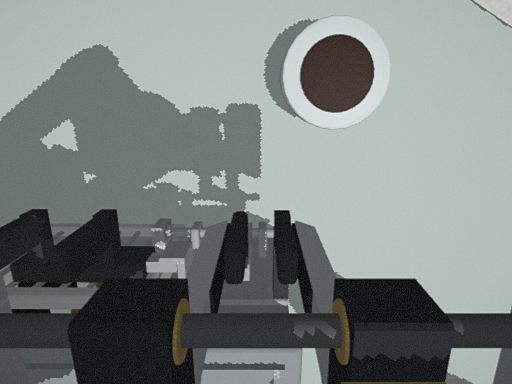

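Width 37.1 mm means the tab is hard against its stop and the bolt is fully drawn. Next I'll open, rise and move over the latch.

```bash
python3 -m creep '[[[0,0,0],0,0.6],[[0,0,0],0,0.8],[[0,0,0],0,1],[[0,0,0],0,1],[[0,0,0],0,1],[[0,0,-0.4],0,1],[[0,0,-0.9],0,1],[[0,0,-1.3],0,1],[[0,0,-1.5],0,1]]'; python3 -c "
from h import *
plan([.5406,-.0266,.235],34.4)"
```

```text
time_s: 5.5
ee_pos: [0.6129, -0.1328, 0.2389]
eef_rot: [3.14, -0.001, 0.602]
force: [0.5, 0.2, -0.2]
grip_width: 0.0939
shift [ 0.01  -2.571  0.073] twist 0.01059819283614516 yaw 34.48478554268916 t 5.5
```

```bash
python3 -m creep '[[[0,-0.4,0],0,1],[[0,-0.9,0],0,1],[[0,-1.4,0],0,1],[[0,-1.9,0],0,1],[[0,-2.3,0],0,1],[[0,-2.5,0],0,1],[[0,-2.57,0],0,1],[[0,-2.57,0],0,1]]'; python3 - <<'E'
from h import *
from station import vision
import cv2
a,R,o=pose()
c=vision.camera("wrist"); cv2.imwrite("pics/w4.png",c["img"][:,:,::-1])
T=np.eye(4);T[:3,:3]=R.as_matrix();T[:3,3]=a
paddles(c,T@c["hand_eye"],(150,300,130,500))
plan([.5406,-.0266,.161],34.4)
E
```

```text
time_s: 6.3
ee_pos: [0.54, -0.027, 0.2369]
eef_rot: [3.142, 0.0, 0.602]
force: [0.2, -0.4, -0.0]
grip_width: 0.094
[233 186  15  40 528] mean [ 0.535  -0.0127  0.1717] top 0.1805 rect [array([532.4602, -14.0392]), array([19.7025,  9.586 ]), np.float64(34.915)]
[291 186  19  40 597] mean [ 0.559  -0.0486  0.1701] top 0.1804 rect [array([557.571 , -50.9182]), array([19.365 , 10.0925]), np.float64(34.0976)]
[ 393  187   74   40 1790] mean [ 0.6129 -0.1296  0.1646] top 0.1801 rect [array([ 612.4223, -132.0908]), array([20.882 , 36.8609]), np.float64(36.1876)]
shift [ 0.015 -0.006  1.516] twist 0.009005601369889149 yaw 34.472044810959105 t 6.35
```

View pics/w4.png

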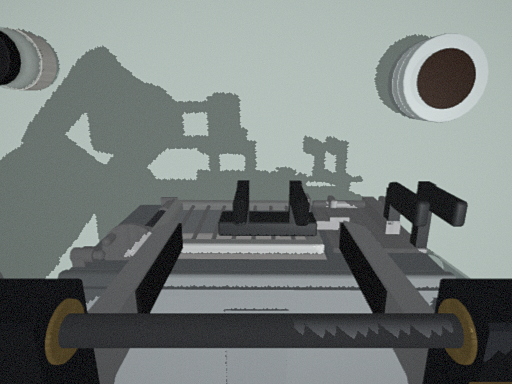

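The drawn tab and lug at (400,205) and (440,205) now span 36.9 mm. The grip (241,205) and trigger (300,205) lie between the fingers, so I'll descend and squeeze.

```bash
python3 -m creep '[[[0.01,0,0.4],0,1],[[0.01,0,0.9],0,1],[[0.01,0,1.3],0,1],[[0.01,0,1.5],0,1],[[0.01,0,1.5],0,0.8],[[0.01,0,1.5],0,0.6],[[0.01,0,1.5],0,0.4],[[0.01,0,1.5],0,0.35],[[0.01,0,1.5],0,0.3],[[0.01,0,1.5],0,0.3],[[0.01,0,1.5],0,0.3],[[0.01,0,1.5],0,0.3]]' 25; python3 -m creep '[[[0,0,0],0,0.3],[[0,0,0],0,0.3]]'
```

```text
time_s: 7.55
ee_pos: [0.5404, -0.0262, 0.1628]
eef_rot: [3.142, -0.001, 0.602]
force: [-2.0, 3.2, 8.6]
grip_width: 0.0399
time_s: 7.75
ee_pos: [0.5404, -0.0262, 0.1628]
eef_rot: [3.141, -0.001, 0.602]
force: [-2.2, 1.9, 8.5]
grip_width: 0.0395
```

```bash
python3 -c "
import numpy as np
for d in [1,3,6,10,15,20,25,30,35,40,44,48]:
    t=np.radians(d);s,c=np.sin(t),np.cos(t);print(d,round(2.15*s+.9*(c-1),3),round(2.15*(c-1)-.9*s,3),-d/8)"
```

```text
1 0.037 -0.016 -0.125
3 0.111 -0.05 -0.375
6 0.22 -0.106 -0.75
10 0.36 -0.189 -1.25
15 0.526 -0.306 -1.875
20 0.681 -0.437 -2.5
25 0.824 -0.582 -3.125
30 0.954 -0.738 -3.75
35 1.07 -0.905 -4.375
40 1.171 -1.082 -5.0
44 1.241 -1.229 -5.5
48 1.3 -1.38 -6.0
```

```bash
python3 -m creep '[[[0.037,-0.016,-0.02],-0.125,0.3],[[0.111,-0.05,-0.02],-0.375,0.3],[[0.22,-0.106,-0.02],-0.75,0.3],[[0.36,-0.19,-0.02],-1.25,0.3],[[0.526,-0.306,-0.02],-1.875,0.3],[[0.526,-0.306,-0.02],-1.875,0.3]]'; python3 - <<'E'
from h import *
from station import vision
import cv2
a,R,o=pose();print(a,o["eef_rot"],o["force"],o["moment"],o["grip_width"])
c=vision.camera("wrist"); cv2.imwrite("pics/w5.png",c["img"][:,:,::-1])
E
```

```text
time_s: 8.35
ee_pos: [0.5535, 0.002, 0.1629]
eef_rot: [-3.141, -0.0, 0.868]
force: [-2.3, 0.5, 2.4]
grip_width: 0.0395
[0.55346817 0.00202221 0.16291059] [-3.14126966e+00 -6.35554572e-05  8.68144303e-01] [-2.27200092  0.45129647  2.39791711] [-0.24761123 -0.12964708 -0.02969211] 0.03951635209354606
```

View pics/w5.png

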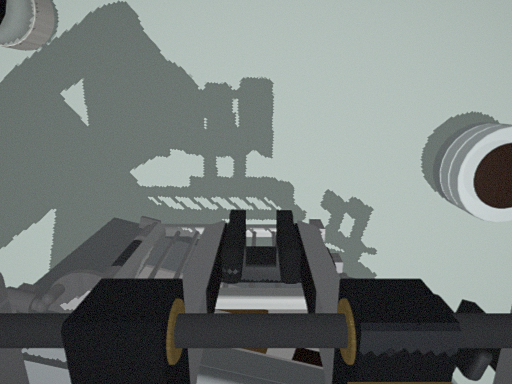

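The grip holds both paddles and the gate has opened by about 15°. I'll continue; the shift table still applies in the rotated tool frame.

```bash
python3 -m creep '[[[0.111,-0.05,0],-0.375,0.3],[[0.22,-0.106,0],-0.75,0.3],[[0.36,-0.19,0],-1.25,0.3],[[0.526,-0.306,0],-1.875,0.3],[[0.681,-0.437,0],-2.5,0.3],[[0.824,-0.582,0],-3.125,0.3],[[0.954,-0.738,0],-3.75,0.3],[[1.07,-0.905,0],-4.375,0.3],[[1.171,-1.082,0],-5.0,0.3],[[1.171,-1.082,0],-5.0,0.3]]'; python3 - <<'E'
from h import *
from station import vision
import cv2
a,R,o=pose();print(a,np.degrees(o["eef_rot"]),o["force"],o["moment"],o["grip_width"],o["qpos"])
c=vision.camera("wrist"); cv2.imwrite("pics/w6.png",c["img"][:,:,::-1])
E
```

```text
time_s: 9.4
ee_pos: [0.5497, 0.0816, 0.163]
eef_rot: [-3.141, -0.001, 1.564]
force: [-2.2, 1.9, 2.7]
grip_width: 0.0394
[0.54969395 0.08155688 0.16295299] [-1.79972539e+02 -4.83114912e-02  8.96071872e+01] [-2.15381541  1.94661193  2.65651823] [ 0.34328531 -0.17737018 -0.09934038] 0.039404602081001085 [8.09837721e-02 3.69668750e-01 1.57660459e+00 9.47886894e-04
 1.19572294e+00 8.74920191e-02]
```

View pics/w6.png

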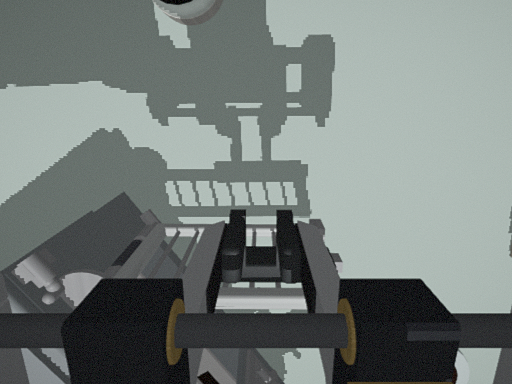

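```bash
python3 -m creep '[[[0.111,-0.05,0],-0.375,0.3],[[0.22,-0.106,0],-0.75,0.3],[[0.36,-0.19,0],-1.25,0.3],[[0.526,-0.306,0],-1.875,0.3],[[0.681,-0.437,0],-2.5,0.3],[[0.824,-0.582,0],-3.125,0.3],[[0.954,-0.738,0],-3.75,0.3],[[1.07,-0.905,0],-4.375,0.3],[[1.133,-1.01,0],-4.75,0.3],[[1.133,-1.01,0],-4.75,0.3],[[1.133,-1.01,0],-4.75,0.3],[[1.133,-1.01,0],-4.75,0.3]]'; python3 - <<'E'
from h import *
from station import vision
import cv2
a,R,o=pose();print(a,np.degrees(o["eef_rot"]),o["force"],o["moment"],o["grip_width"])
c=vision.camera("wrist"); cv2.imwrite("pics/w7.png",c["img"][:,:,::-1])
T=np.eye(4);T[:3,:3]=R.as_matrix();T[:3,3]=a
paddles(c,T@c["hand_eye"],(190,285,222,300))
c=vision.camera("top"); cv2.imwrite("pics/t7.png",c["img"][:,:,::-1]);np.savez("top7.npz",**c)
c=vision.camera("scene"); cv2.imwrite("pics/s7.png",c["img"][:,:,::-1])
E
```

```text
time_s: 10.65
ee_pos: [0.5005, 0.1378, 0.163]
eef_rot: [3.141, -0.001, 2.222]
force: [1.1, 5.9, -0.2]
grip_width: 0.0396
[0.50045522 0.13775168 0.16295267] [ 1.79953044e+02 -4.36029253e-02  1.27301893e+02] [ 1.06426206  5.91259123 -0.22372189] [ 1.35932091 -0.38591762 -0.41800765] 0.03959697222542069
[ 222  219   23   64 1292] mean [0.4877 0.132  0.1691] top 0.1804 rect [array([490.2587, 128.3431]), array([11.3407, 20.8735]), np.float64(44.0701)]
[ 277  220   23   63 1186] mean [0.5107 0.1495 0.168 ] top 0.1809 rect [array([513.6192, 146.5811]), array([11.0649, 19.4055]), np.float64(32.0268)]
```

View pics/w7.png

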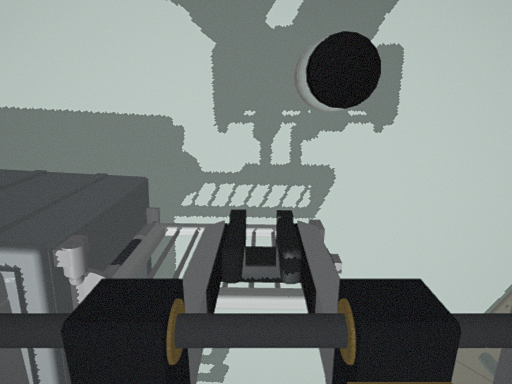

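View pics/t7.png

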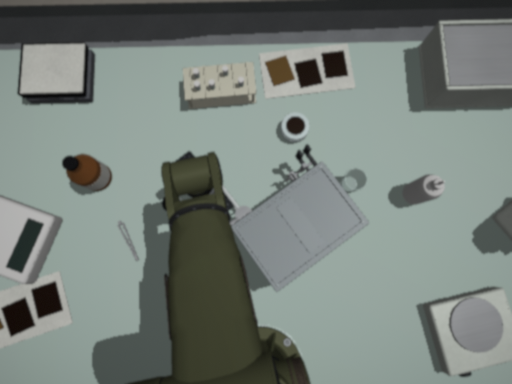

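View pics/s7.png

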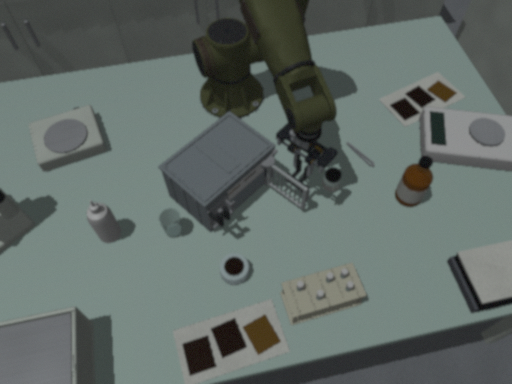

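The gate stands square to the front with the grip on both latch paddles. Before handing in I'll hold briefly and check stillness, the bolt span and the bystanders.

```bash
python3 -m creep '[[[0,0,0],0,0.3],[[0,0,0],0,0.3],[[0,0,0],0,0.3],[[0,0,0],0,0.3]]'; python3 - <<'E'
from h import *
from station import vision
import cv2
a,R,o=pose();print(a,np.degrees(o["eef_rot"][2]),np.abs(o["joint_vel"]).max(),o["grip_width"])
c0=dict(np.load("top0.npz"));c=dict(np.load("top7.npz"))
paddles(c,c["extrinsics"],(140,175,285,325))
g0=c0["img"].astype(int);g=c["img"].astype(int)
for n,(u,v) in dict(bottle=(85,170),petri=(294,126),wash=(430,187),beaker=(350,184),forceps=(128,240)).items():
    print(n,np.abs(g[v-20:v+20,u-20:u+20]-g0[v-20:v+20,u-20:u+20]).mean().round(2))
w=vision.camera("wrist");T=np.eye(4);T[:3,:3]=R.as_matrix();T[:3,3]=a
W=cloud(w,T=T@w["hand_eye"]);m=(abs(W[...,2]-.075)<.006);m[110:]=0;m[:,:290]=0
P=W[m];print("jar top",m.sum(),(P.min(0)+P.max(0))/2, "start ~", cloud(c0)[203,171])
E
```

```text
time_s: 11.2
ee_pos: [0.5005, 0.1377, 0.163]
eef_rot: [3.141, -0.001, 2.222]
force: [0.9, 5.6, -0.9]
grip_width: 0.0396
[0.50052027 0.13774125 0.16295798] 127.29486680102282 0.001486393565979752 0.039602110847237984
bottle 10.74
petri 17.17
wash 16.98
beaker 18.17
forceps 21.21
jar top 4442 [0.49030268 0.25213245 0.07273783] start ~ [0.48751454 0.25131082 0.07462898]
```

```bash
python3 - <<'E'
from h import *
import cv2
c0=dict(np.load("top0.npz"));c=dict(np.load("top7.npz"))
g0=cv2.cvtColor(c0["img"],6).astype(np.float32);g=cv2.cvtColor(c["img"],6).astype(np.float32)
print("global diff",(g-g0)[100:200,330:500].mean(), "bench empty",np.abs(g-g0)[60:100,380:420].mean(),np.abs(c["extrinsics"]-c0["extrinsics"]).max())
for n,(u,v) in dict(bottle=(85,170),petri=(294,126),wash=(430,187),beaker=(350,184),forceps=(128,240)).items():
    t=g0[v-18:v+18,u-18:u+18];r=cv2.matchTemplate(g[v-28:v+28,u-28:u+28],t,cv2.TM_CCOEFF_NORMED);_,s,_,l=cv2.minMaxLoc(r);print(n,"shift px",l[0]-10,l[1]-10,round(s,3))
W=cloud(c);im=c["img"].astype(int);m=(W[...,2]>.15)&(im.max(2)<90);m[:140]=0;m[175:]=0;m[:,:285]=0;m[:,325:]=0
P=W[m];print(m.sum(),[x for x in cv2.minAreaRect((P[:,:2]*1000).astype(np.float32))])
E
```

```text
global diff 18.900236 bench empty 17.056875 0.0
bottle shift px 0 0 1.0
petri shift px 0 0 1.0
wash shift px 0 0 1.0
beaker shift px 0 0 0.999
forceps shift px -3 -6 0.832
62 [(592.3678588867188, -143.5103759765625), (58.94076156616211, 34.064083099365234), 33.759639739990234]
```

The brightness change is uniform over the picture. Only the forceps match is poor, so I'll look closer at that.

```bash
python3 - <<'E'
import numpy as np,cv2
a=np.load("top0.npz")["img"][210:275,95:160,::-1];b=np.load("top7.npz")["img"][210:275,95:160,::-1]
cv2.imwrite("pics/f.png",cv2.resize(np.hstack([a,b]),None,fx=6,fy=6))
E
```

```text
(no output)
```

View pics/f.png

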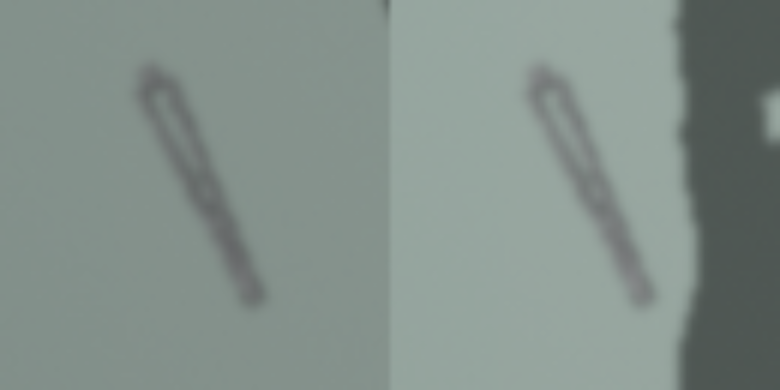

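The forceps are at the same pixels in both crops, (150,70) to (250,298) and the same in the right half. The poor match came from the arm's shadow edge, so I'm handing in.

```bash
python3 -c "
from station import ctrl,telemetry
print(ctrl.hand_in()); o=telemetry.get_obs(); print(o['time_s'],o['ee_pos'],o['grip_width'],o['force'])"
```

```text
the job is handed in; nothing more can be done
None
the job is handed in; nothing more can be done
```

The gate is open and held, and the job was handed in at about 11.3 s of the 40 s allowed. I squeezed the bolt tab to its lug, then squeezed the latch and swung the gate past its detent with the latch still gripped.

**What the last checks showed**
- **Bolt:** the fingers closed to 37.1 mm over the tab and lug, and the wrist camera measured 36.9 mm after I let go. Both match 37 mm for fully drawn.
- **Latch:** the grip stayed at 39.6 mm, so the trigger is fully squeezed.
- **Gate:** it stands about 93° open. The tool turned 92.8° and the latch paddles measured about 93.6°. The arm was still, with joint speeds at or below 0.0015 rad/s.
- **Bystanders:** the dishes, beaker and both bottles show no pixel shift. The jar is within about 3 mm of where it started.

**Checks that failed or disagreed**
- Template matching put the forceps 3 and 6 pixels off, but the arm's shadow edge caused that. Side by side, the before and after pictures show them in the same place.
- My last bolt measurements from the top camera gave nothing usable (no match, then a 59 × 34 mm outline that took in other parts). The bolt result rests on the finger width and the wrist camera before the swing. In the final top view the tab and lug still look close together.
- The wrist force was about 5.9 N while holding, against the roughly 1.2 N I expect from the closing spring. I put the rest down to slight misalignment in the grip, and it is well below the limits.

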